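# Find the hidden catch of the knife box

## Robot

A 6-joint arm with a two-finger parallel gripper is mounted at the origin on a cart in front of the work surface, level with it; the furniture and walls round the work are solid. World frame = base frame: x ahead of the robot, y to its left, z up, the work surface at z = 0. Lengths are in m, angles in degrees, forces in N, time in s.
With the tool pointing down it reaches from about 0.275 to 0.725 m from the base axis. Payload 5.6 kg.
Tool frame: the origin (TCP) lies between the finger pads; the fingertips stand manip.tips_ahead ahead of it and the grasp point (between the pads) lies 3 mm ahead of it (manip.tips_ahead is the distance from the TCP to the fingertips, in m); z points along the fingers, y is the line along which they close (so a half turn about z gives the same grasp; the last joint's range is limited). The gripper opens to 85 mm and grips with 20 to 120 N. Pads are 22 mm wide; open, the fingers measure 114 mm over their backs; the gripper's body (76 mm by 85 mm) begins 54 mm behind the grasp point. The pads swing forward as they close: fully open they stand 13 mm farther back than shut.
Start: joints at [85.634, 14.616, 6.199, 0, -81.583, -16.306], TCP at [0.194, 0.515, 0.253] pointing down, gripper open.
Joint ranges: [-168.99, 168.99], [-69.2, 112.95], [-62.41, 85.93], [-164.36, 98.24], [-168.68, -3.75], [-174.98, 174.98]. Speed limits (degrees/s): [147.25, 147.25, 180, 180, 180, 180].

## Interface

Orientations are given as a 3x3 rotation matrix whose columns are the frame's x, y, z axes.
In Python, from cell import manip, eyes, masks_of gives the robot as it stands. The module is installed in compiled form; this text tells all that it offers.
- The arm moves only by the shell command python3 -m creep 'ROWS' [FORCE]. ROWS is JSON, a list that holds one entry, the list of rows, each a list of 5 numbers: the closure, from 0 (fully open) to 1 (shut), then the shift along the tool's x, y, z in units of 30 mm (1.0 is 30 mm), then the turn about the tool's z in units of 6 degrees (1.0 is 6 degrees). A call has exactly 8 rows; each row is the pose to reach, as a shift and turn from the pose commanded when the call began, along the tool's axes at that moment; what a row does not reach only later rows make up. A row lasts 1/12 s, in which the tool goes at most 41.7 mm and 7.16 degrees, less where a joint would pass 70% of its speed; a pose out of reach is approached as far as the arm can. A call with a gripper value outside its range is refused whole. The fingers move at their own pace and stop on an object; FORCE is the grip in N (left out, the last holds). Time passes only in rows, so rows that repeat a pose let the fingers close, or fill a call up. It gives the time, the measured TCP pose, the force, the opening and the grip force at its end, in the units of the state.
- manip.sense(): the state, without advancing time (a new reading comes with each control period).
- eyes.snapshot(name): name is "scene" or "top" or "wrist"; returns a dict with "img" (384x512x3 uint8, red, green, blue), "depth" (384x512 float32, m along the optical axis (not along the pixel's ray), 0 where there is no reading), "fx", "fy", "cx", "cy" (pixels), "R" (3x3) and "t" (3): a world point X has camera coordinates R X + t; the wrist camera has in their place "tool_from_camera" (4x4, takes a point from camera to tool coordinates, whose origin is the TCP and whose axes are the flange's). Camera axes: x right, y down, z forward; pixel columns grow to the right and rows downward; lengths in m; the calibration is good to about 2 mm. The wrist camera is an equidistant fisheye: a pixel r from the principal point sees the ray r / f radians off the axis. A picture is of the moment at which its call begins: read the wrist's pose just before it.
- manip.finish_job(): hands the job in; it is judged then, once.
Trained networks look in the newest picture that a camera, given by its name, has taken for a name from the list of things; names that differ only in an ending like _2 or _b are one class to them, and where a whole thing is asked for, a point or a joint stands for the part that bears it (a point fixed in the world has none). Each returns a list of dicts, best first, with "p" (0 to 1); they miss things now and then, are a little off and sometimes report something else, mostly with a low value. They report only what shows in the picture. A call takes as long as a camera call.
- masks_of(camera, label): "region" (384x512 bool, what is visible of it) and "bbox" ([left, top, width, height] in pixels, round what is visible of it).
The state is a dict: "time_s": time; "joint_positions": joint angles; "joint_vel": joint speeds; "joint_torque": joint torques, N m; "tcp_pos": TCP position; "ee_rot": TCP orientation; "contact_force": force on the tool from outside, world axes, zero at the start; "wrist_torque": the same for the moment, N m; "finger_gap": opening from 0.0 (shut) to 1.0 (fully open); "finger_force": force on a finger pad.
Only numpy, scipy, OpenCV 4.12 (cv2) and the standard library are available. Lean on these libraries where they do the work, as an engineer would, in place of code of your own. Each camera call takes 0.05 s, during which the arm holds its last target. There are 200 camera calls.

## Task

The wooden knife box has a child-safe lock: one of the eight panels of its flat top holds a slightly sunken push catch of the same wood. Feel along the panels with the fingertips, find the catch and press it fully home, so that the drawer springs out by itself. Do not touch the drawer, and do not move or pick up the mug, the timer or the two shakers beside the box.

Things in the scene. Friction and masses are not known exactly. Their poses are not given: they have to be found in the camera images.
- knife_box: Low box of brown wood, fixed to the worktop, 140 (x) x 252 (y) x 58 mm (z). Origin: centre of its underside, on the worktop. Its -x side is the front with the drawer, y runs along its length, z is up. Its top is flat.
- box_top (a point): Centre of the box's flat top, axes as the box. The top is eight equal panels of paler wood in two rows, each 62 (x) x 58 mm (y), centred at x = -31, 31 and y = -87, -29, 29, 87 mm from here. Seven are solid and rigid; one, which may be any of them, has in its centre an opening 50 (x) x 44 mm (y), filled by the catch.
- drawer: The drawer, its front of brown wood 230 mm long (y) and 32 mm tall, without handle, flush with the front of the box when shut. Origin: at the box's origin when shut; it slides towards the box's -x. It is linked to the catch and comes out 6 mm for each mm that the catch goes in, 36 mm when the catch is fully home. Not to be touched.
- catch (a joint): The push catch, in metres pressed: 0 at the start, 0.006 fully home. It is a plate that fills the opening of one of the eight panels, of the same wood; which panel is not told. At the start its face lies 2.5 mm below the top of the box, fully home 8.5 mm below. It needs about 5 N straight down, has no return spring and stays where it is pressed to.
- mug: White mug, 83 mm wide, 113 mm with its handle, 93 mm tall, loose, beside the +y end of the box; origin at the centre of its underside. Leave it alone.
- egg_timer: Round white kitchen timer with a red grip, 63 mm wide, 51 mm tall, loose, beside the +y end of the box; origin at the centre of its underside. Leave it alone.
- pepper_shaker: Glass shaker with grey contents and metal cap, 44 mm wide, 90 mm tall, loose, beside the -y end of the box; origin at the centre of its underside. Leave it alone.
- salt_shaker: Glass shaker with white contents and metal cap, 44 mm wide, 90 mm tall, loose, beside the -y end of the box; origin at the centre of its underside. Leave it alone.

How it is judged:
By the outcome, as a careful person would: the job done as asked, in the order asked, and still so for the second after the job is handed in, with the robot touching nothing.
It also fails if it takes over 51 s, if anything falls off the work surface, if the arm or the gripper's body presses on something with over 40 N, if the wrist force passes 120 N, or if a joint passes its speed limit or range.

## Working session

There is one attempt and no reset: what is moved stays moved. The work goes in short steps, Python scripts to look and compute and a shell command to move; the robot and the scene stay as the last step left them, time stands still between calls to the robot, and variables do not carry over. Pictures are saved under pics/ and viewed, at most 10 in all, crops included, and the job is handed in when it is done.

```bash
mkdir -p pics
cat > h.py <<'E'
import numpy as np, cv2
from cell import manip, eyes, masks_of
def save(s,n): cv2.imwrite('pics/'+n,cv2.cvtColor(s['img'],cv2.COLOR_RGB2BGR))
def world(s,m=None):
    v,u=np.mgrid[:384,:512]; d=s['depth']
    P=np.stack([(u-s['cx'])/s['fx']*d,(v-s['cy'])/s['fy']*d,d],-1)
    return (P-np.array(s['t']))@np.array(s['R'])
E
python3 - <<'E'
from h import *
st=manip.sense(); print(st['tcp_pos'],st['ee_rot'],st['contact_force'],manip.tips_ahead)
s=eyes.snapshot('top'); W=world(s); np.save('W.npy',W)
for l in ['knife_box','mug','egg_timer','pepper_shaker','salt_shaker']:
    for r in masks_of('top',l)[:1]:
        m=r['region']&(s['depth']>0); P=W[m]
        print(l,r['p'],r['bbox'],P.min(0).round(3),P.max(0).round(3))
        if l=='knife_box':
            np.save('m.npy',m); t=m&(abs(W[...,2]-.058)<.006)
            print(cv2.minAreaRect((W[t][:,:2]*1000).astype(np.float32)),np.median(W[t][:,2]))
t=eyes.snapshot('scene')
cv2.imwrite('pics/a.png',cv2.cvtColor(np.vstack([cv2.resize(x['img'],(400,300)) for x in (s,t)]),cv2.COLOR_RGB2BGR))
E
```

```text
[0.19393507 0.51418225 0.25240215] [[ 9.35593325e-01 -3.53078988e-01 -5.97893203e-04]
 [-3.53079486e-01 -9.35591586e-01 -1.80564885e-03]
 [ 7.81528195e-05  1.90045684e-03 -9.99998191e-01]] [-0.40324923  0.72619955  1.08044207] 0.022
knife_box 0.62 [208.3, 146.2, 120.4, 80.3] [ 0.395 -0.14  -0.004] [0.579 0.143 0.062]
((480.4017333984375, 4.80194091796875), (140.12203979492188, 252.236083984375), 7.602651596069336) 0.05614999999083011
mug 0.97 [152.0, 147.7, 39.2, 54.6] [ 0.449  0.175 -0.006] [0.573 0.278 0.096]
egg_timer 0.85 [164.7, 216.2, 29.4, 23.4] [0.364 0.169 0.005] [0.419 0.228 0.052]
pepper_shaker 0.78 [339.3, 149.4, 27.2, 22.6] [ 0.524 -0.202  0.01 ] [ 0.563 -0.167  0.09 ]
salt_shaker 0.9 [347.5, 189.0, 21.7, 20.2] [ 0.432 -0.243 -0.004] [ 0.481 -0.181  0.09 ]
```

View pics/a.png

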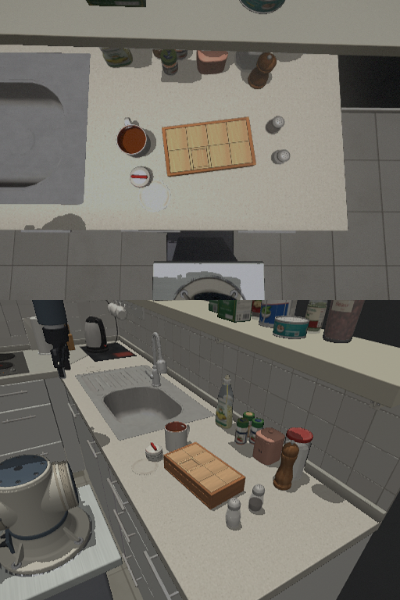

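Run:
```python
from h import *
s=eyes.snapshot('top')
c=cv2.resize(s['img'][140:232,200:335],(800,545),interpolation=cv2.INTER_CUBIC)
cv2.imwrite('pics/b.png',cv2.cvtColor(c,cv2.COLOR_RGB2BGR))
W=world(s); a=np.radians(7.6); R=np.array([[np.cos(a),-np.sin(a)],[np.sin(a),np.cos(a)]]); C=np.array([.4804,.0048])
L=(W[...,:2]-C)@R
for x in(-.031,.031):
  for y in(-.087,-.029,.029,.087):
    k=lambda hx,hy:(abs(L[...,0]-x)<hx)&(abs(L[...,1]-y)<hy)&(s['depth']>0)
    m=k(.022,.019)
    w=C+R@[x,y]; print(x,y,w.round(4),m.sum(),W[m][:,2].mean().round(4),W[m][:,2].std().round(4))
```

```text
-0.031 -0.087 [ 0.4612 -0.0855] 336 0.0563 0.0015
-0.031 -0.029 [ 0.4535 -0.028 ] 338 0.0564 0.0015
-0.031 0.029 [0.4458 0.0294] 342 0.0538 0.0028
-0.031 0.087 [0.4382 0.0869] 344 0.0565 0.0015
0.031 -0.087 [ 0.5226 -0.0773] 331 0.0563 0.0015
0.031 -0.029 [ 0.515  -0.0198] 335 0.0564 0.0016
0.031 0.029 [0.5073 0.0376] 336 0.0565 0.0016
0.031 0.087 [0.4996 0.0951] 338 0.0564 0.0015
```

View pics/b.png

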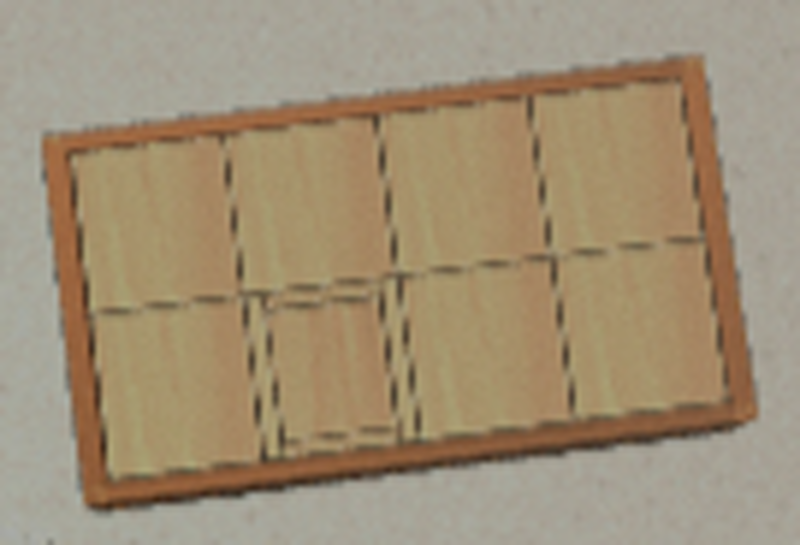

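Second panel from the left in the lower row, around (333,370) in the crop, shows the sunken plate. Its depth reads 2.6 mm lower, so this is box (-31, +29). I'll go there with the fingers shut and aligned to the box.

```bash
python3 -m creep '[[[1,0.4,0.4,0,-0.3],[1,1.2,1.1,0,-0.9],[1,2.2,2.0,0,-1.7],[1,3.2,2.9,0,-2.6],[1,4.2,3.8,0,-3.4],[1,5.2,4.7,0,-4.1],[1,6.2,5.6,0,-4.6],[1,7.0,6.3,0,-4.7]]]' 60
cat > go.py <<'E'
from h import *
st=manip.sense(); R=np.array(st['ee_rot']); d=np.array([.4458,.0294,.0775])-st['tcp_pos']
print(st['tcp_pos'],(R.T@d/.03).round(2),np.degrees(np.arctan2(R[1,0],R[0,0])),np.array(st['contact_force']).round(1),st['finger_gap'],st['time_s'])
E
python3 go.py
```

```text
time_s: 1.07
tcp_pos: [0.3244, 0.2612, 0.2537]
ee_rot: [[0.991, 0.134, 0.001], [0.134, -0.991, 0.001], [0.001, -0.0, -1.0]]
contact_force: [1.3, -0.1, -0.4]
finger_gap: -0.002
finger_force: 0.0
[0.32437497 0.26118476 0.25366395] [2.97 8.2  5.87] 7.6819849373593 [ 1.3 -0.1 -0.4] -0.0016587102326637573 1.0667
```

```bash
python3 -m creep '[[[1,0.2,0.6,0,0],[1,0.6,1.8,0,0],[1,1.1,3.1,0,0],[1,1.6,4.4,0,0],[1,2.1,5.7,0,0],[1,2.5,7.0,0.3,0],[1,2.9,8.0,1.0,0],[1,2.97,8.22,2.0,0]]]' >/dev/null
python3 -m creep '[[[1,0,0,0.8,0],[1,0,0,1.6,0],[1,0,0,2.2,0],[1,0,0,2.5,0],[1,0,0,2.5,0],[1,0,0,2.5,0],[1,0,0,2.5,0],[1,0,0,2.5,0]]]' >/dev/null
python3 go.py
python3 - <<'E'
from h import *
s=eyes.snapshot('wrist'); save(s,'c.png')
E
```

```text
[0.44546016 0.03122383 0.11964443] [-0.    0.06  1.4 ] 7.552803189894697 [-0.1  0.2  0. ] -0.0026926382505756716 2.4
```

View pics/c.png

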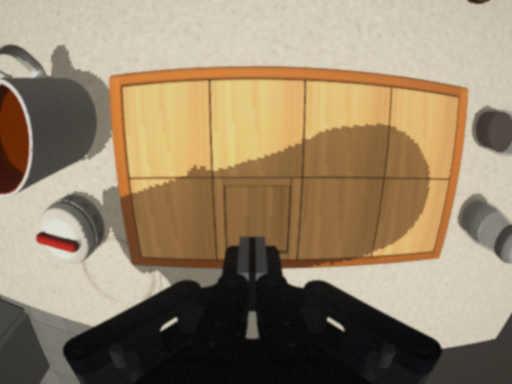

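The wrist view shows the catch outline at u 223–291, v 183–255, with the shut fingertips over it at u≈252. I'll descend to just above it and feel for contact.

```bash
python3 -m creep '[[[1,0,0.06,0.4,0],[1,0,0.06,0.8,0],[1,0,0.06,1.1,0],[1,0,0.06,1.2,0],[1,0,0.06,1.28,0],[1,0,0.06,1.34,0],[1,0,0.06,1.4,0],[1,0,0.06,1.43,0]]]'; python3 go.py
```

```text
time_s: 3.12
tcp_pos: [0.4453, 0.0292, 0.076]
ee_rot: [[0.991, 0.131, 0.001], [0.131, -0.991, 0.0], [0.001, -0.0, -1.0]]
contact_force: [-1.2, -0.3, 4.6]
finger_gap: 0.0
finger_force: 2.3
[0.44527693 0.02918889 0.07599423] [ 0.02 -0.   -0.05] 7.546980207812796 [-1.2 -0.3  4.6] 0.0004703103410110574 3.1167
```

The tips are at z=0.054 with 4.6 N on them, so the catch is yielding. I'll keep pressing.

```bash
python3 -m creep '[[[1,0,0,0.03,0],[1,0,0,0.06,0],[1,0,0,0.09,0],[1,0,0,0.12,0],[1,0,0,0.14,0],[1,0,0,0.16,0],[1,0,0,0.16,0],[1,0,0,0.16,0]]]'
```

```text
time_s: 3.78
tcp_pos: [0.4453, 0.0292, 0.0715]
ee_rot: [[0.991, 0.131, 0.001], [0.131, -0.991, 0.0], [0.001, 0.0, -1.0]]
contact_force: [-1.9, 0.0, 12.1]
finger_gap: -0.001
finger_force: 5.6
```

```bash
python3 -m creep '[[[1,0,0,0.01,0],[1,0,0,0.02,0],[1,0,0,0.03,0],[1,0,0,0.04,0],[1,0,0,0.04,0],[1,0,0,0.04,0],[1,0,0,0.04,0],[1,0,0,0.04,0]]]'
```

```text
time_s: 4.45
tcp_pos: [0.4453, 0.0291, 0.0714]
ee_rot: [[0.991, 0.132, 0.002], [0.132, -0.991, 0.0], [0.002, 0.0, -1.0]]
contact_force: [-6.9, 1.6, 22.0]
finger_gap: -0.002
finger_force: 11.1
```

It's on the hard stop: 22 N and no further travel. I'll retreat straight up and check.

```bash
python3 -m creep '[[[1,0,0,-0.1,0],[1,0,0,-0.3,0],[1,0,0,-0.8,0],[1,0,0,-1.6,0],[1,0,0,-2.6,0],[1,0,0,-3.6,0],[1,0,0,-4.4,0],[1,0,0,-4.8,0]]]'>/dev/null
python3 -m creep '[[[1,0,0.5,0,0],[1,0,1.5,0,0],[1,0,-0.0,0,0],[1,0,0,0,0],[1,0,0,0,0],[1,0,0,0,0],[1,0,0,0,0],[1,0,0,0,0]]]'
python3 - <<'E'
from h import *
s=eyes.snapshot('wrist');t=eyes.snapshot('scene')
cv2.imwrite('pics/d.png',cv2.cvtColor(np.hstack([cv2.resize(s['img'],(400,300)),cv2.resize(t['img'][150:290,180:367],(400,300))]),cv2.COLOR_RGB2BGR))
E
```

```text
time_s: 5.78
tcp_pos: [0.4447, 0.0294, 0.2132]
ee_rot: [[0.991, 0.132, -0.0], [0.132, -0.991, -0.0], [-0.0, 0.0, -1.0]]
contact_force: [-0.6, 0.0, 0.1]
finger_gap: 0.001
finger_force: 0.0
```

View pics/d.png

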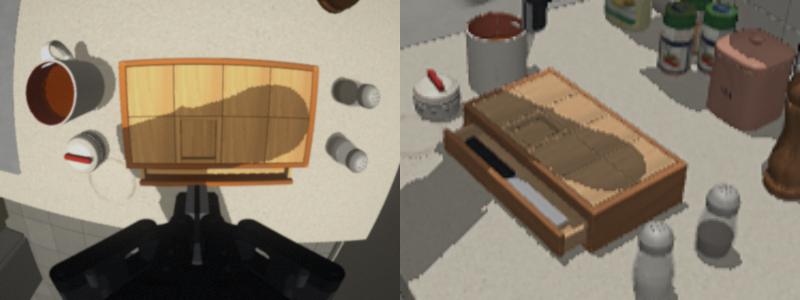

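The drawer is out along the box front (left view at about (215,178), right view at about (520,190)). The other objects are where they were, and the robot is clear.

```bash
python3 -c "from cell import manip; print(manip.finish_job())"
```

```text
the job is handed in; nothing more can be done
None
```

I found the catch in the front-row panel at box (-31, +29) mm from the camera depth, so I didn't feel along the other panels. I pressed it to its hard stop, the drawer sprang out untouched, and the job is handed in (no verdict was returned).

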